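# Shut the seal caddy and lift it level off its dock

## Robot

A 6-joint arm with a two-finger parallel gripper is mounted at the origin on the work surface. World frame = base frame: x ahead of the robot, y to its left, z up, the work surface at z = 0. Lengths are in m, angles in degrees, forces in N, time in s.
With the tool pointing down it reaches from about 0.3 to 0.75 m from the base axis. Payload 8.5 kg.
Tool frame: the origin (TCP) lies on the centre line of the jaws, within the pads' length; the fingertips stand 14 mm ahead of it and the grasp point (between the pads) lies 5 mm behind it; z points along the fingers, x is the direction in which the jaws open and shut, and the axes are right-handed (so a half turn about z gives the same grasp; the last joint's range is limited). The gripper opens to 85 mm and grips with 20 to 120 N. Pads are 22 mm wide; open, the fingers measure 114 mm over their backs; the gripper's body (76 mm by 85 mm) begins 54 mm behind the grasp point. The pads swing forward as they close: fully open they stand 13 mm farther back than shut.
Start: joints at [-88.94, 21.807, 74.336, -0, 83.858, -12.336], TCP at [0.127, -0.535, 0.245] pointing down, gripper open.
Joint ranges: [-178.18, 178.18], [-50.72, 133.34], [12.68, 142.11], [-81.47, 261.47], [9.98, 163.14], [-165.26, 165.26]. Speed limits (degrees/s): [136.94, 136.94, 180, 180, 180, 180].

## Interface

Orientations are given as a 3x3 rotation matrix whose columns are the frame's x, y, z axes.
In Python, from rig import * gives the robot as it stands.
- The arm moves only by the shell command python3 -m crank 'ROWS' [FORCE]. ROWS is JSON, one flat list of numbers, 7 for each row, row after row: the turn, a rotation vector about the world's x, y, z in rad, then the shift along the world's x, y, z in m, then the opening in per cent of the stroke, from 0 (shut) to 100 (fully open). A call has 1 to 20 rows; each row shifts and turns the commanded pose from where the row before left it; what a row does not reach is not made up. A row lasts 1/10 s, in which the tool goes at most 50 mm and 8.59 degrees, less where a joint would pass 70% of its speed; a pose out of reach is approached as far as the arm can. A call is refused whole if a number of a shift passes 0.05 or a number of a turn 0.15, either way. A call with a gripper value outside its range is refused whole. The fingers move at their own pace and stop on an object; FORCE is the grip in N (left out, the last holds). Time passes only in rows, so rows that do not move let the fingers close. It gives the time, the measured TCP pose, the force and the opening at its end, in the units of the state.
- observe(): the state, without advancing time (a new reading comes with each control period).
- get_image(name): name is "scene" or "top"; returns a dict with "frame" (420x560x3 uint8, red, green, blue), "fov_y" (degrees; the focal length in pixels is half the picture's height over the tangent of half this angle, whatever the lens; pixels are square), "cx", "cy" (the principal point, pixels), "world_to_cam" (4x4, takes a point from world to camera coordinates). Camera axes: x right, y up, looking along -z (the intrinsics and any distortion apply to the point x, -y, -z); pixel columns grow to the right and rows downward; lengths in m; the calibration is good to about 2 mm. A picture is of the moment at which its call begins. There is no depth.
- close_job(): hands the job in, once; it reports no verdict.
The state is a dict: "time_s": time; "q": joint angles; "qvel": joint speeds; "joint_efforts": joint torques, N m; "position": TCP position; "tool_rot": TCP orientation; "ft_force": force on the tool from outside, world axes, zero at the start; "wrist_torque": the same for the moment, N m; "grip_width": finger opening in m.
Only numpy, scipy, OpenCV 4.12 (cv2) and the standard library are available. Lean on these libraries where they do the work, as an engineer would, in place of code of your own. Each camera call takes 0.05 s, during which the arm holds its last target. There are 200 camera calls.

## Task

On the bottling-machine bench, a changeover caddy stands on its dock with a filling cup in its nest and a yellow cover whose outer end sticks up. While the caddy stands on the dock, press the cover down until it lies flat in its well; then lift the caddy by its black handle about 10 cm straight up off the dock, and finish still holding it there, steady and level, with the cover and cup in place. Do not tip the caddy at any time, and leave everything else on the bench where it is.

Things in the scene. Friction and masses are not known exactly. Their poses are not given: they have to be found in the camera images.
- dock: fixed low plate with a black rubber top, 135 (x) by 310 (y) by 20 high; origin at the centre of its underside, on the bench. The caddy starts on it, roughly along it.
- caddy: loose steel carrier, base plate 110 (x) by 290 (y) by 8 thick; origin at the centre of its underside, z up, y along its length. On its +y half the white walled parts well with the yellow cover, on its -y half the black ring nest with the filling cup; in the middle an upright handle. About 0.3 to 0.6 kg empty; with cover and cup it balances roughly under the handle.
- grip_mid (a point): middle of the black handle grip of the caddy, 113 above the caddy's underside; the grip is 64 long along the caddy's x, 16 thick along the caddy's y and 36 high (its top is 131 above the underside), on a steel web 50 by 10 thick. Pinch it across the caddy's y from above.
- cover: loose yellow plate, 76 (x) by 96 (y) by 5 thick, 0.1 kg; origin at the centre of its underside. In the well with 2 play all round. A hidden stud first holds its outer (+y) end about 10 up (0.1 rad); pressed with roughly 8 N over it, the stud sinks and stays down. Then the cover lies on the well's ledge, its top 27 above the caddy's underside, 3 below the rim.
- cover_press (a point): point on the top face of the cover, 38 towards its outer (+y) end from its centre, about over the stud: press here, straight down
- well_seat (a point): point on the caddy: centre of the ledge on which the seated cover's underside rests, 22 above the caddy's underside and 83 along its +y; when seated, cover is here. The well is 80 by 100 inside, its rim 30 above the caddy's underside.
- cup: loose filling cup standing nozzle up in the caddy's nest: white cylinder 64 across and 56 high, yellow cone and steel nozzle on top, 102 high in all, about 0.13 kg; origin at the centre of its underside
- cup_nest (a point): point on the caddy: centre of the nest floor, where the cup's origin belongs; 88 along the caddy's -y and 8 above its underside. The nest ring is 14 high.
- spare_cup: bystander: a second filling cup like the first, standing on the bench; origin at the centre of its underside
- bottle_a: bystander: amber bottle, 60 across, 190 high; origin at the centre of its underside
- bottle_b: bystander: green bottle, 60 across, 190 high; origin at the centre of its underside
- bottle_c: bystander: white jar, 70 across, 120 high; origin at the centre of its underside
- wrench: bystander: steel wrench lying on the bench; origin at its middle, underside
- cap_bin: bystander: open blue bin 110 by 150 by 50 high; origin at the centre of its underside
Things that resemble listed ones, but are neither listed nor needed, are in the scene too. Of the things shaped like the cover, the yellow one is meant. Leave any blue look-alike of the cup alone.

How it is judged (in metres and radians):
On the way, in this order (a step that is already met when the one before it is completed fails the run):
1. the cover is pressed down level in its well while the caddy stands on the dock (angle between the z axis of cover and the z axis of caddy, either way round below 0.03 rad and z of cover in the frame of well_seat between -0.003 and 0.003 m and distance between cover and well_seat below 0.008 m and height (world z) of caddy below 0.03 m), for 0.2 s.
2. the caddy is lifted clear of the dock, level, with the cover lying in its well (height (world z) of caddy above 0.08 m and angle between caddy's own z axis and vertical below 0.1 rad and angle between the z axis of cover and the z axis of caddy, either way round below 0.03 rad and z of cover in the frame of well_seat between -0.003 and 0.003 m and distance between cover and well_seat below 0.008 m), for 0.2 s.
At the end, for the whole second after the job is handed in: Held by the fingers alone, underside 60 to 170 mm above the dock top and within 80 mm of its centre, level within 0.1 rad, still (0.02 m/s, 0.1 rad/s); cover flat in its well (0.03 rad, 3 mm in height, 8 mm in all), cup in its nest (8 mm, 0.08 rad) (all of step 2 and height (world z) of caddy below 0.19 m and contact force between caddy and the fingers above 2 N and contact force between caddy and dock below 0.1 N and horizontal distance between caddy and dock below 0.08 m and linear speed of caddy below 0.02 m/s and angular speed of caddy below 0.1 rad/s and distance between cup and cup_nest below 0.008 m and angle between the z axis of cup and the z axis of caddy, either way round below 0.08 rad); the arm keeps its last pose, push and grip.
It fails at once if the caddy is tipped more than 0.25 rad (angle between caddy's own z axis and vertical above 0.25 rad).
It fails at once if one of the other things on the bench is moved more than 30 mm (distance of any of spare_cup, bottle_a, bottle_b, bottle_c, wrench, cap_bin from where it was at the start of the episode above 0.03 m).
It also fails if it takes over 40 s, if anything falls off the work surface, if the arm or the gripper's body presses on something with over 40 N, if the wrist force passes 120 N, or if a joint passes its speed limit or range.

## Working session

There is one attempt and no reset: what is moved stays moved. The work goes in short steps, Python scripts to look and compute and a shell command to move; the robot and the scene stay as the last step left them, time stands still between calls to the robot, and variables do not carry over. Pictures are saved under pics/ and viewed, about 8 in all and at most 12, crops included, and the job is handed in when it is done.

```bash
mkdir -p pics; cat > h.py <<'E'
from rig import *
import numpy as np, cv2
def shot(n,f):
    im=get_image(n); cv2.imwrite('pics/'+f,im['frame'][:,:,::-1]); return im
def ray(im,u,v):
    f=im['frame'].shape[0]/2/np.tan(np.radians(im['fov_y'])/2)
    d=np.array([(u-im['cx'])/f,-(v-im['cy'])/f,-1]); T=np.array(im['world_to_cam'])
    return -T[:3,:3].T@T[:3,3], T[:3,:3].T@d
def onz(im,u,v,z):
    o,d=ray(im,u,v); return o+d*(z-o[2])/d[2]
E
python3 - <<'E'
from h import *
import pickle
for n in ('top','scene'):
    im=shot(n,n+'0.png'); pickle.dump(im,open(n+'0.pkl','wb')); print({k:v for k,v in im.items() if k!='frame'})
print(observe())
E
```

```text
{'fov_y': 55.567725703442, 'cx': 281.9148222671217, 'cy': 212.490593871128, 'world_to_cam': array([[-0.01372919, -0.99943292,  0.03074653, -0.04304093],
       [ 0.99903367, -0.01242676,  0.04215798, -0.51535275],
       [-0.04175199,  0.03129562,  0.99863775, -1.13233774],
       [ 0.        ,  0.        ,  0.        ,  1.        ]])}
{'fov_y': 50.91912615048154, 'cx': 280.48617318247443, 'cy': 208.49885089283364, 'world_to_cam': array([[-0.83763801,  0.54616604,  0.00807596,  0.46380568],
       [-0.39909522, -0.62204087,  0.67363801,  0.12247761],
       [ 0.37294178,  0.56104173,  0.73901733, -1.72358572],
       [ 0.        ,  0.        ,  0.        ,  1.        ]])}
{'time_s': 0.1, 'q': array([-8.89406766e+01,  2.18386380e+01,  7.43781606e+01, -1.12294419e-04,
        8.38585635e+01, -1.23352484e+01]), 'qvel': array([ 0.07961459, -0.11759252, -0.1918576 , -0.00424693,  0.02482925,
        0.03154661]), 'joint_efforts': array([ 5.23383191e-03, -4.49213898e+01, -2.31656671e+01, -1.27986777e-04,
        3.66109220e-03, -6.96292176e-06]), 'position': array([ 0.12740842, -0.53479664,  0.24477262]), 'tool_rot': array([[ 2.31655930e-01, -9.72797784e-01, -2.62654077e-05],
       [-9.72796936e-01, -2.31655763e-01,  1.31505571e-03],
       [-1.28536782e-03, -2.79089546e-04, -9.99999135e-01]]), 'ft_force': array([-0.05562834, -0.310602  , -0.14135774]), 'wrist_torque': array([-0.0063718 ,  0.02765139, -0.02280091]), 'grip_width': 0.0855267140722145}
```

View pics/top0.png

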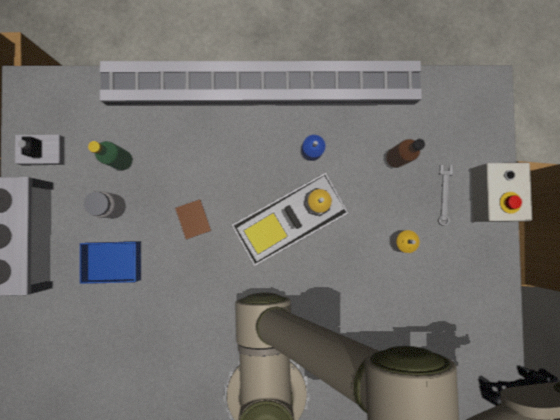

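View pics/scene0.png

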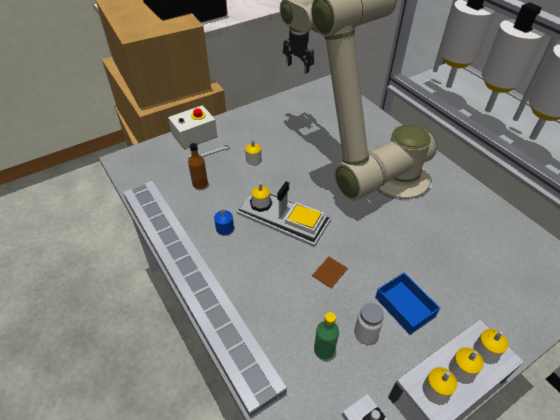

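The top view shows the caddy with its handle at about (292,217). The yellow cover is at (265,233) and the nested cup at (319,201).
- **Cover:** the candidates are the yellow plate at (265,233) and a brown plate at (193,219). The yellow one in the white well fits the description.
- **Cup:** the candidates are the yellow-coned cup at (319,201) in the nest, the spare at (407,241) and the blue one at (313,147). The one in the nest fits.

Next I'll measure them and confirm in one crop.

```bash
python3 - <<'E'
from h import *
import pickle
A={n:pickle.load(open(n+'0.pkl','rb')) for n in('top','scene')}
t=A['top'];f=t['frame'];hsv=cv2.cvtColor(f,cv2.COLOR_RGB2HSV)
def blobs(m,x0,x1,y0,y1):
    z=np.zeros_like(m);z[y0:y1,x0:x1]=m[y0:y1,x0:x1]
    c,_=cv2.findContours(z,cv2.RETR_EXTERNAL,cv2.CHAIN_APPROX_NONE)
    return [x for x in sorted(c,key=cv2.contourArea)[::-1] if cv2.contourArea(x)>15]
y=cv2.inRange(hsv,(25,150,90),(33,255,255))
for c in blobs(y,225,300,190,270)[:1]:
    r=cv2.minAreaRect(c);b=cv2.boxPoints(r);print('cover',r)
    P=[onz(t,u,v,.052)[:2] for u,v in b];print(np.round(P,4),'ctr',np.mean(P,0))
    for i in range(2):d=P[i+1]-P[i];print(np.linalg.norm(d),np.degrees(np.arctan2(d[1],d[0])))
d=cv2.inRange(f,(0,0,0),(60,60,60))
for c in blobs(d,278,306,198,236):
    r=cv2.minAreaRect(c);b=cv2.boxPoints(r);print('handle',r,cv2.contourArea(c))
    P=[onz(t,u,v,.151)[:2] for u,v in b];print(np.round(P,4),np.mean(P,0))
# overall caddy/dock outline: bright plate
w=cv2.inRange(hsv,(0,0,150),(180,60,255))
for c in blobs(w,225,355,165,270)[:2]:
    b=cv2.boxPoints(cv2.minAreaRect(c));P=[onz(t,u,v,.028)[:2] for u,v in b];print('white',np.round(P,4),np.mean(P,0))
c1=cv2.resize(f[160:275,220:360],None,fx=4,fy=4,interpolation=2)
s=A['scene']['frame'];c2=cv2.resize(s[170:250,230:340],None,fx=4,fy=4,interpolation=2)[:,:]
cv2.imwrite('pics/crop0.png',c1[:,:,::-1]);cv2.imwrite('pics/crop1.png',c2[:,:,::-1])
E
```

```text
cover ((265.1617736816406, 233.10293579101562), (25.72478675842285, 33.09922790527344), 59.03623962402344)
[[ 0.4644  0.0557]
 [ 0.5104 -0.0231]
 [ 0.449  -0.0588]
 [ 0.4033  0.02  ]] ctr [ 0.4567866  -0.00156419]
0.09120032309954204 -59.73173750808526
0.07108927723602211 -149.78947392823238
handle ((292.04412841796875, 217.07351684570312), (22.46631622314453, 5.487954616546631), 59.03623962402344) 89.0
[[ 0.518  -0.0506]
 [ 0.525  -0.0625]
 [ 0.4761 -0.091 ]
 [ 0.4691 -0.079 ]] [ 0.49705249 -0.07078469]
white [[ 0.4739  0.078 ]
 [ 0.6192 -0.1763]
 [ 0.5228 -0.2307]
 [ 0.379   0.0238]] [ 0.49873423 -0.07629281]
```

View pics/crop0.png

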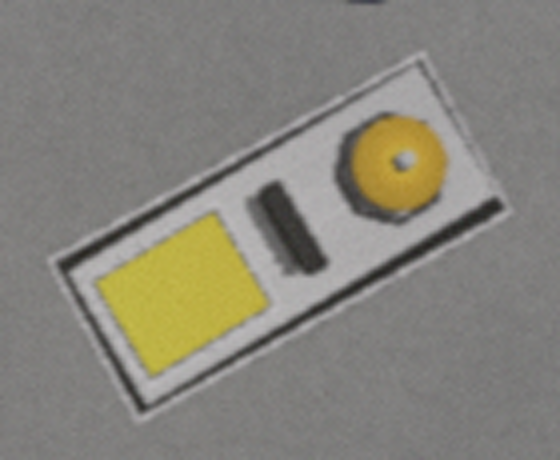

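View pics/crop1.png

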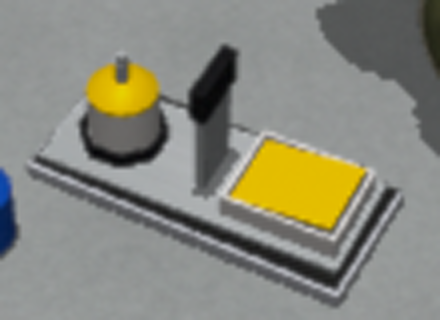

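The crops confirm the yellow cover in the white well and the cup in the black ring. The caddy's +y axis points at about 120° in the world, and its origin is near (0.498,-0.072). I'll press about 30 mm out from the cover's centre with shut fingers, which keeps them clear of the rim, at (0.4415,0.0255). The turn is +0.293 rad about z.

```bash
python3 -m crank '[0,0,0.01,0.01,0.017,0,0, 0,0,0.019,0.0195,0.035,0,0, 0,0,0.019,0.0195,0.035,0,0, 0,0,0.019,0.0195,0.035,0,0, 0,0,0.019,0.0195,0.035,0,0, 0,0,0.019,0.0195,0.035,0,0, 0,0,0.019,0.0195,0.035,0,0, 0,0,0.019,0.0195,0.035,0,0, 0,0,0.019,0.0195,0.035,0,0, 0,0,0.019,0.0195,0.035,0,0, 0,0,0.019,0.0195,0.035,0,0, 0,0,0.019,0.0195,0.035,0,0, 0,0,0.019,0.0195,0.035,0,0, 0,0,0.019,0.0195,0.035,0,0, 0,0,0.019,0.0195,0.035,0,0, 0,0,0.01,0.0195,0.035,0,0, 0,0,0.007,0.01,0.018,0,0, 0,0,0,0,0,0,0]' 40
```

```text
time_s: 1.9
position: [0.4404, 0.0269, 0.2449]
tool_rot: [[0.506, -0.863, -0.001], [-0.863, -0.506, 0.0], [-0.001, 0.0, -1.0]]
ft_force: [-0.4, -0.1, 0.6]
grip_width: 0.0001
```

```bash
python3 -m crank '[0,0,0,0.001,-0.001,-0.01,0, 0,0,0,0,0,-0.025,0, 0,0,0,0,0,-0.025,0, 0,0,0,0,0,-0.025,0, 0,0,0,0,0,-0.025,0, 0,0,0,0,0,-0.025,0, 0,0,0,0,0,-0.015,0, 0,0,0,0,0,-0.01,0, 0,0,0,0,0,0,0, 0,0,0,0,0,0,0]'
python3 - <<'E'
from h import *
im=shot('scene','s1.png');c=im['frame'][150:260,220:350]
cv2.imwrite('pics/s1.png',cv2.resize(c,None,fx=5,fy=5,interpolation=2)[:,:,::-1])
E
```

```text
time_s: 2.9
position: [0.441, 0.0235, 0.0856]
tool_rot: [[0.502, -0.865, 0.0], [-0.865, -0.502, -0.0], [0.0, -0.0, -1.0]]
ft_force: [1.1, 0.3, -0.2]
grip_width: 0.0001
```

View pics/s1.png

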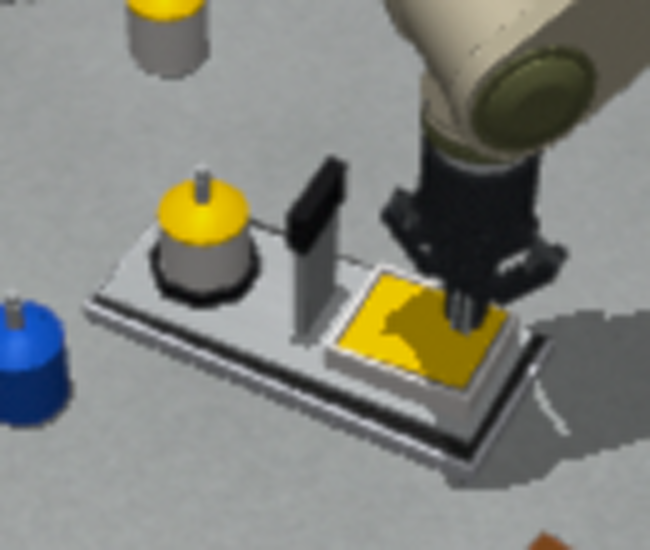

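The shut fingertips are over the outer part of the cover, at about (465,310) in the crop, and clear of the handle and rim. Next I press slowly.

```bash
python3 -m crank '[0,0,0,0,0.001,-0.006,0, 0,0,0,0,0,-0.004,0, 0,0,0,0,0,-0.002,0, 0,0,0,0,0,-0.002,0, 0,0,0,0,0,0,0]'; python3 -m crank '[0,0,0,0,0,-0.002,0, 0,0,0,0,0,-0.002,0, 0,0,0,0,0,0,0]'; python3 -m crank '[0,0,0,0,0,-0.001,0,0,0,0,0,0,-0.001,0, 0,0,0,0,0,0,0]'
```

```text
time_s: 3.45
position: [0.4408, 0.025, 0.0711]
tool_rot: [[0.503, -0.864, -0.0], [-0.864, -0.503, 0.0], [-0.0, 0.0, -1.0]]
ft_force: [0.5, -0.6, 0.4]
grip_width: -0.0001
time_s: 3.75
position: [0.441, 0.025, 0.0674]
tool_rot: [[0.503, -0.864, 0.0], [-0.864, -0.503, 0.0], [0.0, -0.0, -1.0]]
ft_force: [-0.2, 1.1, 2.7]
grip_width: -0.0001
time_s: 4.05
position: [0.441, 0.0251, 0.0654]
tool_rot: [[0.503, -0.864, 0.0], [-0.864, -0.503, 0.0], [-0.0, -0.0, -1.0]]
ft_force: [-1.8, 0.6, 4.6]
grip_width: 0.0
```

```bash
python3 -m crank '[0,0,0,0,0,-0.001,0,0,0,0,0,0,-0.001,0, 0,0,0,0,0,0,0]'; python3 -m crank '[0,0,0,0,0,-0.001,0,0,0,0,0,0,-0.001,0, 0,0,0,0,0,0,0]';python3 -m crank '[0,0,0,0,0,-0.001,0, 0,0,0,0,0,0,0]'
```

```text
time_s: 4.35
position: [0.4409, 0.0252, 0.0634]
tool_rot: [[0.503, -0.864, 0.0], [-0.864, -0.503, 0.0], [-0.0, -0.0, -1.0]]
ft_force: [0.0, 1.7, 4.1]
grip_width: 0.0002
time_s: 4.65
position: [0.4409, 0.0252, 0.0614]
tool_rot: [[0.503, -0.864, 0.0], [-0.864, -0.503, 0.0], [-0.0, -0.0, -1.0]]
ft_force: [0.3, 2.7, 2.7]
grip_width: 0.0
time_s: 4.85
position: [0.4409, 0.0252, 0.061]
tool_rot: [[0.503, -0.864, 0.001], [-0.864, -0.503, 0.0], [0.0, -0.001, -1.0]]
ft_force: [-3.9, 2.7, 14.1]
grip_width: 0.0001
```

The force rose sharply to 14 N at z=0.061, exactly the height expected for a seated cover. I'll press slightly more, retreat up and check.

```bash
python3 -m crank '[0,0,0,0,0,-0.001,0, 0,0,0,0,0,0,0, 0,0,0,0,0,0,0]'; python3 -m crank '[0,0,0,0,0,0.003,0, 0,0,0,0,0,0.01,0, 0,0,0,0,0,0.025,0, 0,0,0,0,0,0.04,0, 0,0,0,0,0,0.04,0, 0,0,0,-0.01,0.02,0.03,50, 0,0,0,-0.015,0.03,0,50, 0,0,0,-0.015,0.03,0,50, 0,0,0,-0.015,0.03,0,50, 0,0,0,0,0,0,50]'
python3 - <<'E'
from h import *
a=shot('scene','a.png')['frame'][160:250,225:345]; t=shot('top','b.png')
import pickle;pickle.dump(t,open('top2.pkl','wb'))
b=t['frame'][165:270,225:355]
cv2.imwrite('pics/s2.png',np.vstack([cv2.resize(a,(400,300),interpolation=2),cv2.resize(b,(400,300),interpolation=2)])[:,:,::-1])
E
```

```text
time_s: 5.15
position: [0.4409, 0.0252, 0.0609]
tool_rot: [[0.503, -0.864, 0.001], [-0.864, -0.503, -0.0], [0.001, -0.001, -1.0]]
ft_force: [-7.9, 3.4, 29.1]
grip_width: 0.0003
time_s: 6.15
position: [0.3841, 0.1371, 0.2077]
tool_rot: [[0.506, -0.863, -0.0], [-0.863, -0.506, 0.0], [-0.001, 0.0, -1.0]]
ft_force: [-1.1, -0.2, 1.1]
grip_width: 0.0428
```

View pics/s2.png

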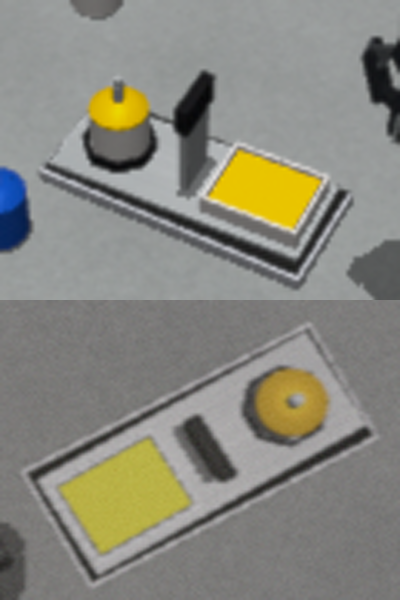

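The cover lies flat and the white rim shows evenly round it, with cup and caddy unmoved. I'll take a second measurement of the handle, using two views.

```bash
python3 - <<'E'
from h import *
import pickle
t=pickle.load(open('top2.pkl','rb'));f=t['frame'];hsv=cv2.cvtColor(f,cv2.COLOR_RGB2HSV)
y=cv2.inRange(hsv,(25,150,90),(33,255,255));z=y*0;z[190:270,225:290]=y[190:270,225:290]
c=max(cv2.findContours(z,0,1)[0],key=cv2.contourArea);r=cv2.minAreaRect(c)
print('cover',onz(t,*r[0],.047),r[2])
d=cv2.inRange(f,(0,0,0),(60,60,60));z=d*0;z[198:236,278:306]=d[198:236,278:306]
c=max(cv2.findContours(z,0,1)[0],key=cv2.contourArea);r=cv2.minAreaRect(c)
print('handle',onz(t,*r[0],.151),r)
n=[onz(t,u,v,.122) for u,v in [(225+295/400*130,165+100/300*105)]];print('nozzle',n)
E
```

```text
cover [ 0.45646907 -0.00156055  0.047     ] 59.03623962402344
handle [ 0.49703728 -0.07079088  0.151     ] ((292.04412841796875, 217.07351684570312), (22.4663143157959, 5.487954616546631), 59.036251068115234)
nozzle [array([ 0.54141173, -0.14824624,  0.122     ])]
```

```bash
python3 -m crank '[0,0,0,0.007,-0.013,0,50, 0,0,0,0.014,-0.026,0,50, 0,0,0,0.014,-0.026,0,50, 0,0,0,0.014,-0.026,0,50, 0,0,0,0.014,-0.026,0,50, 0,0,0,0.014,-0.026,0,50, 0,0,0,0.014,-0.026,0,50, 0,0,0,0.014,-0.026,0,50, 0,0,0,0.007,-0.013,0,50, 0,0,0,0.001,-0.001,0,50, 0,0,0,0,0,0,50, 0,0,0,0,0,0,50]'
python3 - <<'E'
from h import *
o=observe();print(o['position'])
a=shot('scene','a.png')['frame'][130:250,225:345];b=shot('top','b.png')['frame'][165:270,225:355]
cv2.imwrite('pics/s3.png',np.vstack([cv2.resize(a,(300,300),interpolation=2),cv2.resize(b,(300,240),interpolation=2)])[:,:,::-1])
E
```

```text
time_s: 7.45
position: [0.4984, -0.0731, 0.2074]
tool_rot: [[0.503, -0.864, -0.0], [-0.864, -0.503, 0.0], [-0.0, 0.0, -1.0]]
ft_force: [0.5, -0.0, 0.9]
grip_width: 0.0431
[ 0.4983919  -0.07313402  0.20738075]
```

View pics/s3.png

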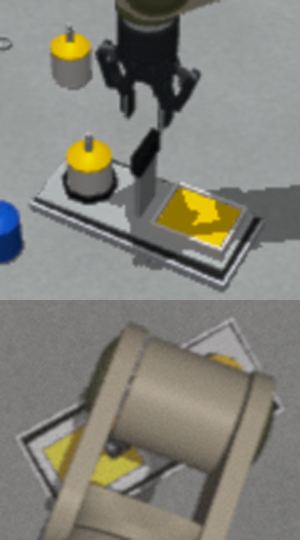

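The open jaws straddle the handle at about (148,150) in the crop, with room on both sides. Lower in steps with a force check, then close.

```bash
python3 -m crank '[0,0,0,-0.001,0.001,-0.01,50, 0,0,0,0,0,-0.015,50, 0,0,0,0,0,-0.015,50, 0,0,0,0,0,-0.01,50, 0,0,0,0,0,-0.01,50, 0,0,0,0,0,-0.01,50, 0,0,0,0,0,-0.009,50, 0,0,0,0,0,0,50, 0,0,0,0,0,0,50]'; python3 -m crank '[0,0,0,0,0,0,35, 0,0,0,0,0,0,30, 0,0,0,0,0,0,25, 0,0,0,0,0,0,20, 0,0,0,0,0,0,18, 0,0,0,0,0,0,16,0,0,0,0,0,0,14]' 60; python3 -m crank '[0,0,0,0,0,0,0, 0,0,0,0,0,0,0, 0,0,0,0,0,0,0, 0,0,0,0,0,0,0,0,0,0,0,0,0,0]' 80
```

```text
time_s: 8.45
position: [0.498, -0.0731, 0.1284]
tool_rot: [[0.503, -0.864, 0.0], [-0.864, -0.503, -0.0], [0.0, -0.0, -1.0]]
ft_force: [0.1, -0.8, -0.4]
grip_width: 0.0428
time_s: 9.15
position: [0.4983, -0.0733, 0.1288]
tool_rot: [[0.503, -0.864, 0.001], [-0.864, -0.503, -0.001], [0.001, -0.001, -1.0]]
ft_force: [0.2, -3.6, 5.8]
grip_width: 0.0154
time_s: 9.65
position: [0.4983, -0.0734, 0.1288]
tool_rot: [[0.503, -0.864, 0.001], [-0.864, -0.503, -0.001], [0.001, -0.001, -1.0]]
ft_force: [0.4, -3.2, 5.1]
grip_width: 0.0148
```

The handle is gripped at 15 mm. I'll lift gently.

```bash
python3 -m crank '[0,0,0,0,0,0,0,0,0,0,0,0,0.002,0, 0,0,0,0,0,0.003,0, 0,0,0,0,0,0.005,0, 0,0,0,0,0,0.005,0, 0,0,0,0,0,0.003,0, 0,0,0,0,0,0,0, 0,0,0,0,0,0,0]' 110
python3 - <<'E'
from h import *
a=shot('scene','a.png')['frame'][130:250,225:345]
cv2.imwrite('pics/s4.png',cv2.resize(a,(480,480),interpolation=2)[:,:,::-1])
E
```

```text
time_s: 10.45
position: [0.4978, -0.073, 0.1463]
tool_rot: [[0.503, -0.864, -0.0], [-0.864, -0.503, 0.0], [-0.0, 0.0, -1.0]]
ft_force: [0.1, -0.1, -6.2]
grip_width: 0.0146
```

View pics/s4.png

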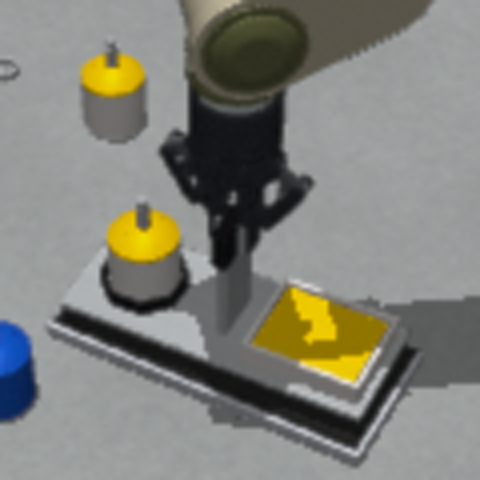

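The caddy is up about 18 mm, level and carrying about 6 N, with cover and cup seated. I'll continue to about 10 cm.

```bash
python3 -m crank '[0,0,0,0,0,0.003,0, 0,0,0,0,0,0.006,0, 0,0,0,0,0,0.009,0, 0,0,0,0,0,0.01,0, 0,0,0,0,0,0.01,0, 0,0,0,0,0,0.01,0, 0,0,0,0,0,0.01,0, 0,0,0,0,0,0.01,0, 0,0,0,0,0,0.007,0, 0,0,0,0,0,0.004,0, 0,0,0,0,0,0.002,0, 0,0,0,0,0,0,0, 0,0,0,0,0,0,0, 0,0,0,0,0,0,0, 0,0,0,0,0,0,0, 0,0,0,0,0,0,0, 0,0,0,0,0,0,0]'
python3 - <<'E'
from h import *
o=observe();print(o['qvel'],o['wrist_torque'],o['ft_force'])
a=shot('scene','a.png')['frame'][90:250,200:360]
cv2.imwrite('pics/s5.png',cv2.resize(a,(560,560),interpolation=2)[:,:,::-1])
E
```

```text
time_s: 12.2
position: [0.4979, -0.073, 0.2272]
tool_rot: [[0.503, -0.864, -0.0], [-0.864, -0.503, 0.0], [-0.0, 0.0, -1.0]]
ft_force: [-0.6, -0.2, -5.4]
grip_width: 0.0147
[-0.03534218 -0.06813061 -0.00330709  0.00526369  0.00625934  0.36896322] [-0.01506874 -0.06620838  0.01759519] [-0.55431138 -0.23574911 -5.40862145]
```

View pics/s5.png

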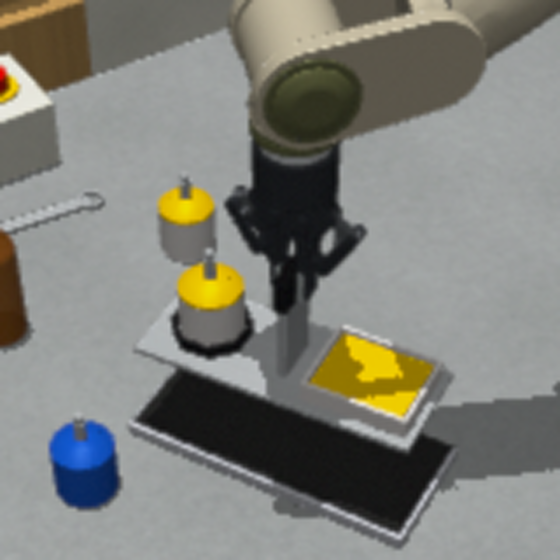

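The caddy hangs clear of the dock with cup and cover in place. Its lower edge runs at a slightly different slope from the dock's, so I'll check the level numerically against a level projection.

```bash
python3 - <<'E'
from h import *
im=get_image('scene');T=np.array(im['world_to_cam']);f=210/np.tan(np.radians(im['fov_y'])/2)
def px(p):
    c=T[:3,:3]@p+T[:3,3];return np.array([im['cx']+f*c[0]/-c[2],im['cy']-f*c[1]/-c[2]])
uy=np.array([-.503,.864,0]);ux=np.array([.864,.503,0]);O=np.array([.4975,-.0725,.119])
Z=np.array([0,0,1])
for tilt in (-.05,0,.05):
    y=uy*np.cos(tilt)+Z*np.sin(tilt);z=Z*np.cos(tilt)-uy*np.sin(tilt);G=O+.113*Z
    P=lambda a,b,h:np.round((px(G+a*ux+b*y+(h-.113)*z)-[200,90])*3.5)
    print(tilt,'plate top corners x+ -y,+y',P(.055,-.145,.008),P(.055,.145,0),'nozzle',P(0,-.088,.110),'cover corners',[P(a,83e-3+b,.027).tolist() for a in(.038,-.038) for b in(.048,-.048)])
h=cv2.cvtColor(im['frame'],cv2.COLOR_RGB2HSV);m=cv2.inRange(h,(22,150,60),(33,255,255));z=m*0;z[180:212,284:330]=m[180:212,284:330]
c=max(cv2.findContours(z,0,1)[0],key=cv2.contourArea)
print(np.round((cv2.approxPolyDP(cv2.convexHull(c),2,True)[:,0]+.5-[200,90])*3.5).tolist());o=observe();print(o['time_s'],o['position'])
E
```

```text
-0.05 plate top corners x+ -y,+y [126. 338.] [399. 457.] nozzle [207. 247.] cover corners [[396.0, 420.0], [302.0, 382.0], [428.0, 367.0], [337.0, 331.0]]
0 plate top corners x+ -y,+y [131. 345.] [405. 454.] nozzle [207. 250.] cover corners [[401.0, 417.0], [306.0, 382.0], [433.0, 364.0], [341.0, 331.0]]
0.05 plate top corners x+ -y,+y [137. 352.] [411. 451.] nozzle [208. 254.] cover corners [[405.0, 413.0], [310.0, 382.0], [438.0, 360.0], [345.0, 331.0]]
[[345.0, 334.0], [432.0, 366.0], [401.0, 415.0], [313.0, 383.0]]
12.3 [ 0.49790417 -0.07301225  0.22730235]
```

The measured points fit a tilt of about 0 to 0.03 rad, well inside 0.1. The cover corners fit to within about 2 px, apart from the one nearest the handle (about 6 px off in the crop, 2 px in the picture). I'm handing in.

```bash
python3 - <<'E'
from h import *
print(close_job()); o=observe(); print(o['time_s'],o['position'],o['ft_force'],o['grip_width'])
E
```

```text
the job is handed in; nothing more can be done
None
the job is handed in; nothing more can be done
```

I pressed the cover flat on the dock, then gripped the handle and lifted the caddy straight up about 10 cm. I handed the job in with the caddy still held there at about 12.3 s; no verdict is reported.

- **Cover:** the force rose sharply to 14 N, then 29 N, at the height expected for a seated cover. The pictures afterwards show it flat with the rim even all round.
- **Lift:** the last check put the caddy's underside about 99 mm above the dock top, with the handle gripped at 15 mm wide and about 5.5 N carried. The arm was nearly still, and the cup looked seated in its nest.
- **Level:** a comparison with a level projection gave a tilt of about 0 to 0.03 rad, against a limit of 0.1. The base-plate edge suggested slightly more tilt than the cover corners did.
- **Other things on the bench:** the arm came near none of them, and the spare cup, the blue cup and the others visible in the last view looked unmoved. I did not measure them again.
- **After hand-in:** the final state could not be read because the interface was already closed.

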